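# Lock the dust collector's lid with its quarter-turn stud

### The arm

A 6-joint arm with a two-finger parallel gripper is mounted at the origin on a cart in front of the work surface, level with it; the furniture and walls round the work are solid. World frame = base frame: x ahead of the robot, y to its left, z up, the work surface at z = 0. Lengths are in m, angles in rad, forces in N, time in s.
With the tool pointing down it reaches from about 0.275 to 0.75 m from the base axis. Payload 10.2 kg.
Tool frame: the origin (TCP) lies midway between the tips of the shut fingers; the grasp point (between the pads) lies 19 mm behind it (bot.grip_point_offset is the z of the grasp point in the tool frame, in m); z points along the fingers, y is the direction in which the jaws open and shut (so a half turn about z gives the same grasp; the last joint's range is limited). The gripper opens to 88 mm and grips with 3 to 60 N. Pads are 18 mm wide; open, the fingers measure 123 mm over their backs; the gripper's body (75 mm by 187 mm) begins 45 mm behind the grasp point.
Start: joints at [1.109, 0.313, 1.498, -0, 1.331, -0.223], TCP at [0.124, 0.51, 0.239] pointing down, gripper open.
Joint ranges: [-2.94, 2.94], [-0.97, 2.17], [0.19, 2.56], [-1.23, 4.37], [0.02, 3.11], [-2.88, 2.88]. Speed limits (rad/s): [2.39, 2.39, 3.01, 3.14, 3.14, 3.14].

### API

Orientations are given as a 3x3 rotation matrix whose columns are the frame's x, y, z axes.
In Python, from workcell import bot gives the robot as it stands. The module is installed in compiled form; this text tells all that it offers. Calls block until the motion is done:
- bot.move_pose(position, orientation): joint-space move of the TCP to a pose.
- bot.movel(position, orientation=None, velocity=0.15, until_force=None): straight line of the TCP; orientation=None keeps the orientation; velocity is the mean speed in m/s. With until_force (N) it stops when the force on the tool has changed by that much, and returns True; else False.
- bot.movej(angles): joint-space move.
- bot.open() and bot.gripper_close(squeeze=None): open the fingers fully, or close them until they stop; squeeze is the grip in N (None keeps the last).
- bot.wait(seconds).
- bot.ik(position, orientation): joint angles nearest the present ones, or None.
- bot.read_camera(name): name is "scene" or "top" or "wrist"; returns a dict with "frame" (384x512x3 uint8, blue, green, red), "z_map" (384x512 float32, m along the optical axis (not along the pixel's ray), 0 where there is no reading), "camera_matrix" (3x3 intrinsics, pixels), "rvec" (rotation vector, rad) and "tvec" (3), from world to camera coordinates, as OpenCV has them. Camera axes: x right, y down, z forward; pixel columns grow to the right and rows downward; lengths in m; the calibration is good to about 2 mm. A picture is of the moment at which its call begins.
A pose or a line that the arm cannot do raises bot.MotionError and nothing moves.
- bot.hand_in(): hands the job in, once; it reports no verdict.
Readings, each from a call of its own:
- bot.get_time(): time.
- bot.get_joint_positions(): joint angles.
- bot.get_joint_velocities(): joint speeds.
- bot.get_effort(): joint torques, N m.
- bot.get_eef_pos(): TCP position.
- bot.get_tool_rot(): TCP orientation.
- bot.get_contact_force(): force on the tool from outside, world axes, zero at the start.
- bot.get_torque(): the same for the moment, N m.
- bot.get_finger_gap(): opening from 0.0 (shut) to 1.0 (fully open).
Only numpy, scipy, OpenCV 4.12 (cv2) and the standard library are available. Lean on these libraries where they do the work, as an engineer would, in place of code of your own. Each camera call takes 0.05 s, during which the arm holds its last target.

### The job

Lock the lid of the dust collector: lift the quarter-turn stud out of its round parking hole in the lid, put its foot through the slot beside it, press it gently down against the spring until it bottoms, turn it a quarter turn clockwise (seen from above) until its foot catches, and let go. Do not press hard, and leave the things lying round the work where they are.

Things in the scene. Friction and masses are not known exactly. Their poses are not given: they have to be found in the camera images.
- stud: Loose quarter-turn stud, 90 g, 73 mm tall, alike after a half turn. Origin: middle of the foot's underside; z up, x along foot and wing. Steel foot, a bar 44 (x) x 10 (y) x 14 mm; stem 11 mm thick up to z = 47; black disc 60 mm wide, z = 47 to 53; above it the grip wing. At first it hangs upright, at any yaw, in the lid's parking hole: disc on the lid, foot 47 mm below the lid's top.
- wing (a point): Middle of the stud's black upright grip wing, 40 (stud's x) x 10 (y) mm, 63 mm above the stud's origin; the wing reaches from the disc's top (10 mm below this point) to 10 mm above it. Frame as the stud's.
- dust_box: Dust collector, fixed: grey sheet-metal cabinet 90 (x) x 170 (y) x 200 mm high with a bare aluminium lid, louvres on its front (-x), a black suction spigot on its back (+x). Origin: centre of its underside on the table, z up. Lid 8 mm thick, top at 200 mm. The heights given for the foot are those of its underside above the table.
- bore (a point): Middle of the round parking hole of 49 mm in the lid, at the lid's top face, 42 mm to +y of the cabinet's middle.
- slot (a point): Middle of the slot in the lid, at the lid's top face, 42 mm to -y of the cabinet's middle. The slot is 50 mm long along the cabinet's x, 14 mm wide along y, its mouth bevelled 4 mm all round at 45 degrees. Below the lid sits a receptacle with the same slot; a screw sets its depth, which is not measured and differs by up to 15 mm.
- spring_top (a point): Highest possible top of the spring in the receptacle, on the slot's axis. The damped spring meets the foot at 165 to 180 mm (unknown, by the receptacle's depth) with 2.5 N, then 0.6 N more a mm, to 8.5 N (1.2 N more at 10 mm/s); 10 mm further down the foot bottoms on a stiff rubber floor (155 to 170 mm): 8 N a mm. Keep stud-on-cabinet forces under 30 N.
- foot_base (a point): Point on the slot's axis at table height; axes as the cabinet's. The locked foot lies along y. It turns only within 2 mm above the floor, only clockwise seen from above, to a stop a few degrees past 90. Let up there, the spring lifts it 5 mm off the floor into a notch (foot at 160 to 175 mm), which holds it; the disc then stands 7 to 22 mm over the lid.
- vial_1: Bystander: small corked glass vial, 19 mm diameter, 48 mm tall. Origin: centre of its underside.
- vial_2: Bystander: a second such vial.
- needle_stand: Bystander: round cork stand with needles, 40 mm diameter, 46 mm tall. Origin: centre of its underside.
- graver: Bystander: graver with wooden handle, 80 mm long, lying on the table. Origin: its centre, underside.
- side_cutters: Bystander: side cutters with yellow grips, 119 mm long, lying. Origin: its centre, underside.
- amber_lump: Bystander: rough brown amber lump, 28 x 36 x 17 mm. Origin: its centre, underside.
- amber_chip: Bystander: pale rough amber lump, 24 x 29 x 14 mm. Origin: its centre, underside.
Not all that is in view belongs to the job. There is more than one size of the stud; the one meant has the size given above.

How it is judged:
By the outcome, as a careful person would: the job done as asked, in the order asked, and still so for the second after the job is handed in, with the robot touching nothing.
It also fails if it takes over 64 s, if anything falls off the work surface, if the arm or the gripper's body presses on something with over 40 N, if the wrist force passes 120 N, or if a joint passes its speed limit or range.

## Working session

There is one attempt and no reset: what is moved stays moved. The work goes in short steps, each a Python script; the robot and the scene stay as the last script left them, time stands still between calls to the robot, and variables do not carry over. Pictures are saved under pics/ and viewed, and the job is handed in when it is done.

```bash
mkdir -p pics; cat > h.py <<'E'
import numpy as np, cv2
from workcell import bot
def cam(n):
    d=bot.read_camera(n); R,_=cv2.Rodrigues(np.array(d["rvec"],float)); d["R"]=R; d["t"]=np.array(d["tvec"],float).ravel(); d["K"]=np.array(d["camera_matrix"],float)
    d["c"]=-R.T@d["t"]; return d
def ray(d,u,v,z):
    r=d["R"].T@np.linalg.inv(d["K"])@np.array([u,v,1.]); return d["c"]+r*(z-d["c"][2])/r[2]
def proj(d,p):
    q=d["K"]@(d["R"]@np.array(p,float)+d["t"]); return q[:2]/q[2]
def cloud(d):
    z=d["z_map"]; v,u=np.mgrid[:z.shape[0],:z.shape[1]]
    P=np.stack([u*z,v*z,z],-1)@np.linalg.inv(d["K"]).T
    P=(P-d["t"])@d["R"]; P[z==0]=np.nan; return P
E
python3 - <<'E'
from h import *
for n in ["scene","top","wrist"]:
    d=cam(n); cv2.imwrite(f"pics/{n}0.png",d["frame"]); np.savez(f"{n}0.npz",**{k:d[k] for k in ["frame","z_map","R","t","K","c"]}); print(n,d["c"].round(3),d["R"][2].round(2))
print(bot.get_time())
E
```

```text
scene [ 0.229 -0.286  0.896] [ 0.41  0.24 -0.88]
top [ 0.433 -0.066  1.153] [ 0.16  0.01 -0.99]
wrist [0.057 0.528 0.385] [ 0.26 -0.07 -0.96]
0.15
```

View pics/scene0.png

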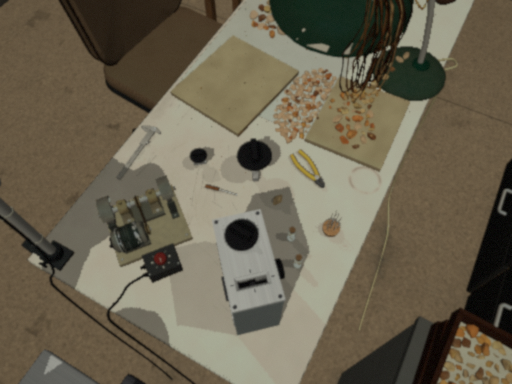

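View pics/top0.png

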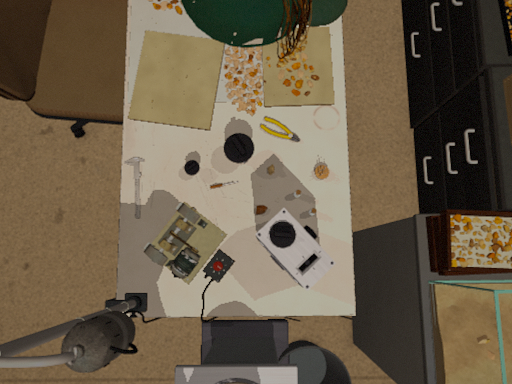

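View pics/wrist0.png

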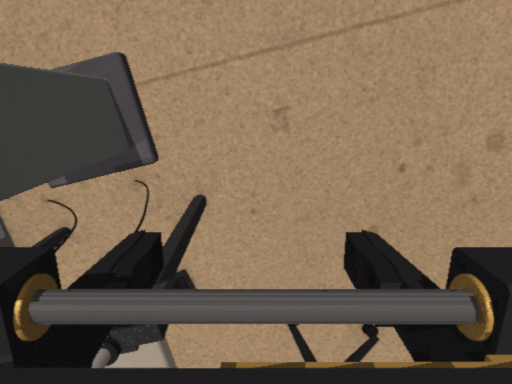

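Scene (240,235)/(254,278): cabinet with the black stud in its bore and slot. Other black discs are at (254,153) and (199,156) on the table. Next I measure their sizes.

```bash
python3 - <<'E'
from h import *
for n,b in [("top",(215,300,235,345)),("scene",(190,340,190,320))]:
    d=dict(np.load(n+"0.npz")); 
    f=d["frame"]; c=cv2.resize(f[b[0]-75*(n=="top"):b[1],b[2]-60:b[3]],None,fx=4 if n=="top" else 4,fy=4,interpolation=cv2.INTER_CUBIC)
    print(c.shape); cv2.imwrite(f"pics/{n}_crop.png",c[:600,:800])
    P=cloud(d)
    g=(f.max(2)<60).astype(np.uint8)
    k,l,s,ce=cv2.connectedComponentsWithStats(g)
    for i in range(1,k):
        if 25<s[i,4]<2500:
            m=l==i; z=np.nanmedian(P[m][:,2]); 
            p=ray(d,*ce[i],z)
            if 0.1<p[0]<0.9 and -.4<p[1]<.4:
                w=d["K"][0,0]/np.median(d["z_map"][m]); print(n,ce[i].round(1),s[i],"z",z.round(3),p.round(3),"size mm",(s[i,2:4]/w*1000).round(0))
E
```

```text
(640, 680, 3)
top [238.4 147.5] [224 133  30  30 679] z 0.071 [ 0.715 -0.013  0.071] size mm [79. 79.]
top [191.5 167.1] [185 160  14  15 162] z 0.037 [0.671 0.116 0.037] size mm [38. 41.]
top [282.1 234. ] [270 222  25  26 513] z 0.205 [ 0.48  -0.117  0.205] size mm [56. 58.]
top [310.3 231.6] [304 226  13  13  67] z 0.115 [ 0.49  -0.191  0.115] size mm [32. 32.]
top [182.9 259.3] [166 231  34  43 356] z 0.071 [0.426 0.129 0.071] size mm [ 86. 109.]
top [307.9 262.2] [299 254  18  18 108] z 0.168 [ 0.417 -0.177  0.168] size mm [41. 41.]
top [115.4 325.1] [  64  293   95   74 2212] z 0.521 [0.335 0.144 0.521] size mm [137. 107.]
top [ 23.  337.8] [  0 329  49  18  75] z 0.552 [0.324 0.261 0.552] size mm [67. 25.]
top [ 80.6 347.2] [ 75 344  10  10  32] z 0.595 [0.32  0.163 0.595] size mm [13. 13.]
(600, 760, 3)
scene [254.4 155.2] [238 139  34  32 806] z 0.074 [ 0.715 -0.015  0.074] size mm [78. 73.]
scene [198.4 155.4] [190 149  17  14 183] z 0.04 [0.671 0.114 0.04 ] size mm [41. 33.]
scene [131.4 231.7] [108 197  56  56 745] z 0.068 [0.425 0.123 0.068] size mm [118. 118.]
scene [  
[... 282 characters left out ...]
2  28  27 129] z 0.167 [0.319 0.257 0.167] size mm [53. 51.]
scene [ 58.3 267. ] [   0  215  172  165 1176] z 0.023 [0.295 0.234 0.023] size mm [373. 358.]
scene [241.1 234.5] [225 220  33  30 796] z 0.207 [ 0.479 -0.118  0.207] size mm [57. 52.]
scene [161.6 263.3] [141 244  41  38 798] z 0.041 [0.403 0.037 0.041] size mm [86. 80.]
scene [280.1 268. ] [276 259   9  20 107] z 0.118 [ 0.487 -0.194  0.118] size mm [17. 38.]
scene [250.9 282.9] [238 279  29  10 148] z 0.169 [ 0.422 -0.168  0.169] size mm [50. 17.]
scene [143. 344.] [107 301  88  83 250] z -0.191 [ 0.258  0.048 -0.191] size mm [215. 202.]
scene [131.5 379.9] [121 374  24  10 139] z -0.641 [ 0.158  0.152 -0.641] size mm [80. 33.]
```

View pics/top_crop.png

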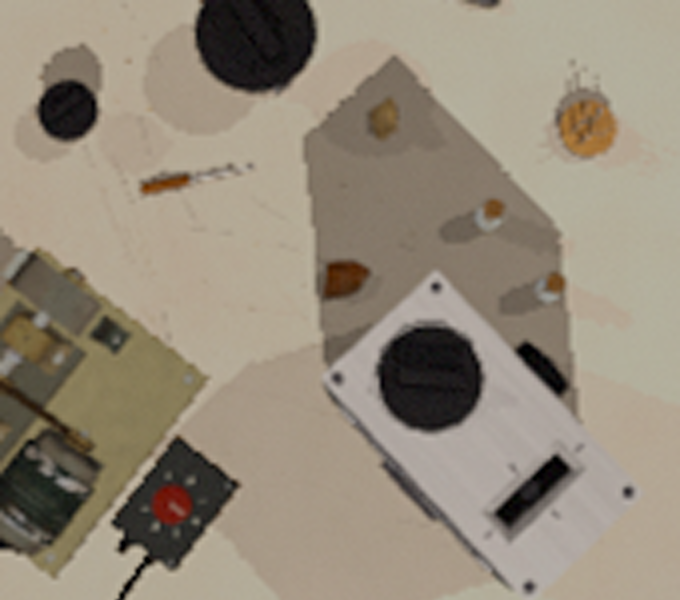

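View pics/scene_crop.png

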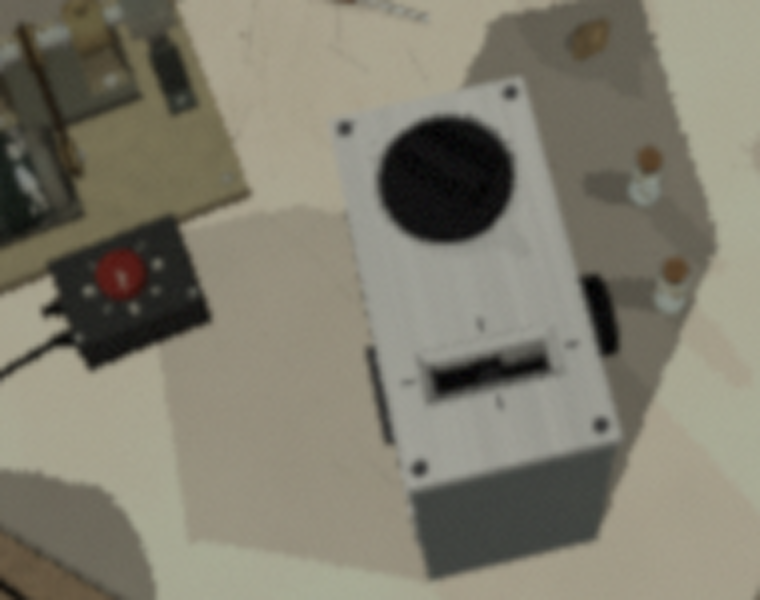

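The candidates are the black studs at top (238,148), (191,167) and (282,234), with discs of about 79, 40 and 58 mm. The third, in the lid's bore, fits the 60 mm disc; the crop confirms it, seated in the lid beside the slot at (308,262). Now a closer look with the wrist camera.

```bash
python3 - <<'E'
from h import *
d=dict(np.load("top0.npz")); P=cloud(d); f=d["frame"]
m=((P[...,2]>0.19)&(P[...,2]<0.222)&(P[...,0]>.33)&(P[...,0]<.6)&(P[...,1]<0)).astype(np.uint8)
m=cv2.morphologyEx(m,cv2.MORPH_CLOSE,np.ones((7,7)))
c=max(cv2.findContours(m,0,2)[0],key=cv2.contourArea)
print(np.array([ray(d,*p,.2) for p in cv2.boxPoints(cv2.minAreaRect(c))]).round(4))
Rt=bot.get_tool_rot(); pt=bot.get_eef_pos(); print(Rt.round(3))
w=dict(np.load("wrist0.npz")); off=Rt.T@(w["c"]-pt); print("cam in tool",off.round(4),(Rt.T@w["R"][2]).round(3))
# choose tool pose so cam optical axis hits lid centre
for yaw in np.radians([-135,45,-90,90,0,180]):
    Rz=np.array([[np.cos(yaw),np.sin(yaw),0],[np.sin(yaw),-np.cos(yaw),0],[0,0,-1]])
    zc=Rz@Rt.T@w["R"][2]; C=np.array([.45,-.147,.2])-zc*0.26
    p=C-Rz@off; q=bot.ik(p,Rz); print(np.degrees(yaw),p.round(3),None if q is None else np.round(q,2))
E
```

```text
[[ 0.5304 -0.4796  0.2   ]
 [ 0.5286 -0.6345  0.2   ]
 [ 0.3914 -0.62    0.2   ]
 [ 0.3929 -0.4686  0.2   ]]
[[-0.972  0.237 -0.   ]
 [ 0.237  0.972 -0.001]
 [ 0.    -0.001 -1.   ]]
cam in tool [ 0.0696  0.0014 -0.1462] [-0.272 -0.     0.962]
-135.0 [ 0.45  -0.149  0.304] None
45.0 [ 0.45  -0.145  0.304] [-0.56  0.15  1.53 -0.    1.46  0.22]
-90.0 [ 0.451 -0.148  0.304] [-0.56  0.16  1.52 -0.    1.46  2.58]
90.0 [ 0.449 -0.146  0.304] [-0.56  0.15  1.53 -0.    1.46 -0.56]
0.0 [ 0.451 -0.146  0.304] [-0.56  0.16  1.52 -0.    1.46  1.01]
180.0 [ 0.449 -0.148  0.304] [-0.57  0.15  1.53 -0.    1.46 -2.14]
```

```bash
python3 - <<'E'
from h import *
for n in ["top","scene"]:
    d=dict(np.load(n+"0.npz"));P=cloud(d)
    for p in [(0,0,0),(.124,.51,.239),(.124,.51,.5),(0.1,.2,.5),(.45,-.147,.2)]: print(n,p,proj(d,p).round(0))
    pts=[(90,340),(20,350),(130,300),(60,332),(230,375),(100,310),(75,346),(310,360)] if n=="top" else [(20,220),(45,250),(5,205),(60,255)]
    for u,v in pts: print(n,(u,v),P[v,u].round(3))
E
```

```text
top (0, 0, 0) [236. 428.]
top (0.124, 0.51, 0.239) [-21. 412.]
top (0.124, 0.51, 0.5) [-142.  479.]
top (0.1, 0.2, 0.5) [ 74. 496.]
top (0.45, -0.147, 0.2) [296. 247.]
top (90, 340) [0.327 0.155 0.585]
top (20, 350) [0.311 0.255 0.567]
top (130, 300) [0.323 0.27  0.036]
top (60, 332) [0.315 0.254 0.455]
top (230, 375) [ 0.128  0.014 -0.   ]
top (100, 310) [ 0.205  0.635 -0.744]
top (75, 346) [0.324 0.164 0.609]
top (310, 360) [-0.01  -0.276 -0.743]
scene (0, 0, 0) [ 55. 471.]
scene (0.124, 0.51, 0.239) [-187.  234.]
scene (0.124, 0.51, 0.5) [-393.  144.]
scene (0.1, 0.2, 0.5) [-253.  287.]
scene (0.45, -0.147, 0.2) [248. 257.]
scene (20, 220) [0.318 0.256 0.191]
scene (45, 250) [0.307 0.26  0.062]
scene (5, 205) [0.32  0.258 0.245]
scene (60, 255) [0.317 0.248 0.024]
```

The desk lamp (post at about (0.32,0.26), head at (0.33,0.15,0.5–0.6)) stands on the sweep path, so I fold the arm before turning the base. First I fit the arm's geometry from IK.

```bash
python3 - <<'E'
from h import *
from scipy.optimize import least_squares
R=bot.get_tool_rot(); rows=[]
for x,y,z in [(.1,.5,.2),(.1,.5,.4),(.1,.35,.3),(.1,.6,.3),(.15,.3,.5),(.2,.6,.1),(.3,-.3,.3),(.5,-.2,.25)]:
    q=bot.ik([x,y,z],R)
    if q is not None: rows.append((x,y,z,*q))
A=np.array(rows); print(A[:, 3:].round(2))
def f(p):
    a,d,L1,L2,L3,e,b=p; r=np.sqrt(A[:,0]**2+A[:,1]**2-e*e); q=A[:,3:]
    return np.r_[a+L1*np.sin(q[:,1])+L2*np.sin(q[:,1]+q[:,2])+b*np.cos(q[:,1]+q[:,2])-r, d+L1*np.cos(q[:,1])+L2*np.cos(q[:,1]+q[:,2])-b*np.sin(q[:,1]+q[:,2])-L3-A[:,2]]
s=least_squares(f,[0,.2,.4,.4,.2,.116,0]); print(s.x.round(3),s.cost)
P=cloud(dict(np.load("top0.npz")))
m=(P[...,2]>.05)&(P[...,1]<-.25); print("right objs", np.unique((P[m]*10).round(),axis=0)[:40]/10)
E
```

```text
[[ 1.14  0.31  1.6   0.    1.23 -0.19]
 [ 1.14  0.22  1.2   0.    1.72 -0.19]
 [ 0.97 -0.1   1.8  -0.    1.44 -0.36]
 [ 1.21  0.47  1.11  0.    1.56 -0.12]
 [ 0.75 -0.16  1.34 -0.    1.96 -0.58]
 [ 1.06  0.67  1.31 -0.    1.16 -0.27]
 [-1.06  0.04  1.66 -0.    1.44 -2.39]
 [-0.6   0.33  1.44 -0.    1.37 -1.93]]
[0.    0.634 0.438 0.398 0.68  0.114 0.039] 4.672393600485548e-08
right objs [[ 0.1 -0.6  0.1]
 [ 0.1 -0.6  0.2]
 [ 0.1 -0.5  0.1]
 [ 0.1 -0.5  0.2]
 [ 0.2 -0.6  0.1]
 [ 0.2 -0.6  0.2]
 [ 0.2 -0.5  0.1]
 [ 0.2 -0.5  0.2]
 [ 0.2 -0.5  0.4]
 [ 0.3 -0.7  0.1]
 [ 0.3 -0.6  0.1]
 [ 0.3 -0.6  0.2]
 [ 0.3 -0.5  0.1]
 [ 0.3 -0.5  0.2]
 [ 0.3 -0.5  0.4]
 [ 0.4 -0.7  0.1]
 [ 0.4 -0.6  0.1]
 [ 0.4 -0.6  0.2]
 [ 0.4 -0.5  0.1]
 [ 0.4 -0.5  0.2]
 [ 0.4 -0.5  0.3]
 [ 0.4 -0.5  0.4]
 [ 0.5 -0.6  0.2]
 [ 0.5 -0.5  0.1]
 [ 0.5 -0.5  0.2]]
```

```bash
python3 - <<'E'
from h import *
for n in ("top","scene"):
    P=cloud(dict(np.load(n+"0.npz")))
    m=(P[...,2]>.05)&(P[...,0]>.1)&(P[...,0]<.45)&(P[...,1]<.45)&(P[...,1]>0.05)
    Q=P[m]; r=np.hypot(Q[:,0],Q[:,1]); 
    for lo in np.arange(.05,.75,.05):
        k=(Q[:,2]>=lo)&(Q[:,2]<lo+.05)
        if k.sum()>3: print(n,lo.round(2),k.sum(),"r",r[k].min().round(3),r[k].max().round(3),"x",Q[k,0].min().round(3),Q[k,0].max().round(3),"y",Q[k,1].min().round(3),Q[k,1].max().round(3))
R=bot.get_tool_rot()
for p in [(.1,.25,.3),(.1,.2,.3),(.05,.18,.3)]: print(p,bot.ik(p,R))
E
```

```text
top 0.05 910 r 0.389 0.502 x 0.295 0.45 y 0.051 0.266
top 0.1 105 r 0.395 0.491 x 0.299 0.449 y 0.178 0.268
top 0.15 46 r 0.401 0.418 x 0.31 0.324 y 0.253 0.265
top 0.2 39 r 0.408 0.421 x 0.318 0.325 y 0.255 0.27
top 0.25 35 r 0.409 0.419 x 0.319 0.324 y 0.255 0.266
top 0.3 48 r 0.409 0.419 x 0.319 0.324 y 0.255 0.266
top 0.35 63 r 0.408 0.421 x 0.318 0.325 y 0.254 0.27
top 0.4 147 r 0.35 0.42 x 0.305 0.337 y 0.137 0.268
top 0.45 552 r 0.322 0.419 x 0.288 0.348 y 0.124 0.266
top 0.5 868 r 0.32 0.42 x 0.286 0.35 y 0.103 0.267
top 0.55 2506 r 0.321 0.42 x 0.281 0.35 y 0.103 0.268
top 0.6 774 r 0.346 0.416 x 0.304 0.326 y 0.16 0.262
top 0.65 196 r 0.362 0.392 x 0.31 0.32 y 0.184 0.231
scene 0.05 1373 r 0.391 0.499 x 0.295 0.45 y 0.05 0.266
scene 0.1 318 r 0.396 0.492 x 0.299 0.449 y 0.178 0.268
scene 0.15 247 r 0.396 0.419 x 0.299 0.325 y 0.254 0.267
scene 0.2 272 r 0.396 0.42 x 0.298 0.326 y 0.254 0.269
scene 0.25 30 r 0.405 0.416 x 0.312 0.324 y 0.255 0.261
scene 0.4 4 r 0.358 0.362 x 0.321 0.324 y 0.159 0.161
(0.1, 0.25, 0.3) [ 7.44012418e-01 -3.50902364e-01  1.98884021e+00 -3.44792392e-04
  1.50458637e+00 -5.87995291e-01]
(0.1, 0.2, 0.3) [ 5.60828833e-01 -4.88642977e-01  2.06437627e+00 -5.07979202e-04
  1.56671267e+00 -7.71199557e-01]
(0.05, 0.18, 0.3) [ 6.28626808e-01 -6.13565256e-01  2.11728898e+00 -4.50038622e-04
  1.63875468e+00 -7.03434234e-01]
```

```bash
python3 - <<'E'
from h import *
F=[-.59,2.13,0,1.6016,-1.35]
q=bot.get_joint_positions()
bot.movej([q[0],*F]); print(bot.get_eef_pos().round(3),bot.get_contact_force().round(1))
bot.movej([-.56,*F]); print(bot.get_eef_pos().round(3),bot.get_contact_force().round(1))
yaw=np.radians(135); Rz=np.array([[np.cos(yaw),np.sin(yaw),0],[np.sin(yaw),-np.cos(yaw),0],[0,0,-1]])
off=np.array([.0696,.0014,-.1462]); zc=Rz@np.array([-.272,0,.962])
p=np.array([.447,-.147,.2])-zc*.30-Rz@off - Rz[:,0]*.07
print(p); bot.move_pose(p,Rz)
d=cam("wrist"); cv2.imwrite("pics/w1.png",d["frame"]); np.savez("w1.npz",**{k:d[k] for k in ["frame","z_map","R","t","K","c"]})
print(bot.get_time(),bot.get_contact_force().round(1))
E
```

```text
[-0.035  0.19   0.292] [-0.4 -0.   0.6]
[0.193 0.017 0.291] [-0.1 -0.3 -0.1]
[ 0.48702224 -0.18900214  0.3424    ]
4.8083 [ 0.2 -0.5  0.4]
```

View pics/w1.png

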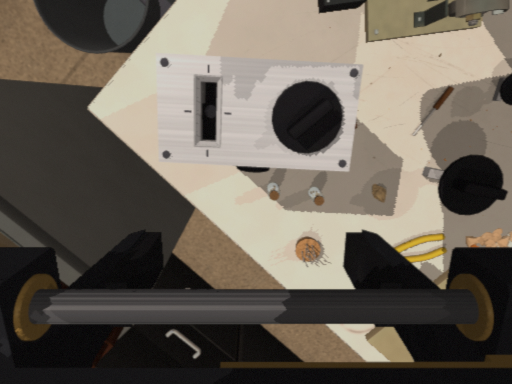

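The wrist view shows the lid, with the slot at (208,111), its tick marks, the stud's disc at (308,117), and the wing running about (288,136)–(335,100). Measuring these.

```bash
cat > meas.py <<'E'
from h import *
d=dict(np.load("w1.npz")); f=d["frame"]; P=cloud(d)
g=cv2.cvtColor(f,cv2.COLOR_BGR2GRAY)
# lid outline by depth
m=((abs(P[...,2]-.2)<.012)).astype(np.uint8); m[:, :120]=0; m[:,400:]=0; m[200:]=0
m=cv2.morphologyEx(m,cv2.MORPH_CLOSE,np.ones((3,3)))
c=max(cv2.findContours(m,0,1)[0],key=cv2.contourArea); hull=cv2.convexHull(c)
W=np.array([ray(d,*p[0],.2)[:2] for p in hull],np.float32)
rc=cv2.minAreaRect((W*1000)); print("lid",rc, "z med",np.nanmedian(P[...,2][m>0]))
# screws
for lab,(lo,hi),box in [("screws",(0,90),(50,180,150,365))]:
    k,l,s,ce=cv2.connectedComponentsWithStats((g<90).astype(np.uint8))
    for i in range(1,k):
        x,y=ce[i]
        if 50<y<180 and 150<x<365 and s[i,4]>8: print(ce[i].round(1),s[i],ray(d,x,y,.2).round(4))
# disc
dm=(g<75).astype(np.uint8); n,l,s,ce=cv2.connectedComponentsWithStats(dm); i=l[117,308]
c=max(cv2.findContours((l==i).astype(np.uint8),0,1)[0],key=cv2.contourArea)
W=np.array([ray(d,*p[0],.206)[:2] for p in c],np.float32); print("disc", cv2.minEnclosingCircle(W*1000), cv2.fitEllipse(W*1000))
# wing top by depth
M=(P[...,2]>.216)&(P[...,2]<.24)&(l==i); Q=P[M]; print("wing n",M.sum(),np.median(Q,0).round(4))
cc=max(cv2.findContours(M.astype(np.uint8),0,1)[0],key=cv2.contourArea)
rr=cv2.minAreaRect((Q[:,:2]*1000).astype(np.float32)); print("wing",rr); vals=np.linalg.svd(Q[:,:2]-Q[:,:2].mean(0))[2][0]; print("wing yaw",np.degrees(np.arctan2(vals[1],vals[0])))
e=cv2.resize(np.clip(f[50:185,150:365].astype(float)*1.0,0,255).astype(np.uint8),None,fx=3.7,fy=3.7,interpolation=cv2.INTER_CUBIC)
e=(255*(e/255.)**.5).astype(np.uint8); cv2.imwrite("pics/w1crop.png",e)
E
python3 meas.py
```

```text
lid ((449.27789306640625, -144.2403564453125), (170.17657470703125, 90.07852935791016), 42.01414489746094) z med 0.20045364173525348
[164.  62.] [161  59   7   7  43] [ 0.3655 -0.1686  0.2   ]
[353.7  72.6] [350  69   8   8  47] [ 0.4819 -0.0638  0.2   ]
[306.8 116.8] [ 272   81   71   73 3980] [ 0.4808 -0.1153  0.2   ]
[208.1 110.2] [200  82  17  59 888] [ 0.4172 -0.1712  0.2   ]
[165.9 154.1] [163 151   7   7  35] [ 0.4165 -0.2252  0.2   ]
[341.9 163.2] [339 160   7   7  32] [ 0.5327 -0.1205  0.2   ]
[252.9 169. ] [237 166  33   7 150] [ 0.4804 -0.1803  0.2   ]
disc ((480.56732177734375, -116.41378784179688), 29.51018524169922) ((480.5620422363281, -116.40985870361328), (57.72650909423828, 58.192142486572266), 82.7263412475586)
wing n 721 [ 0.48   -0.1159  0.226 ]
wing ((480.7085876464844, -116.1482162475586), (39.88869857788086, 10.28754711151123), 85.07203674316406)
wing yaw -95.12674711523434
```

View pics/w1crop.png

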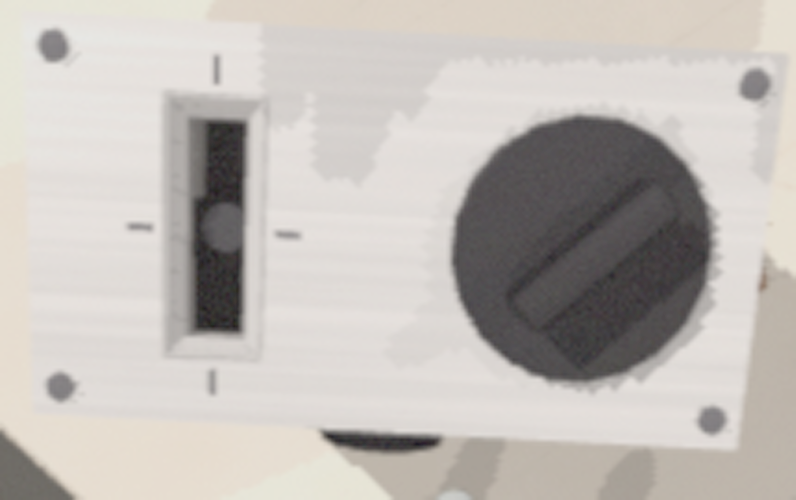

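Two independent estimates agree to within 1 mm.
- **Lid:** centre (0.4493,-0.1442), cabinet +y at 42.0°.
- **Stud:** (0.4806,-0.1163), wing yaw 85°.
- **Slot:** (0.418,-0.172).

The wing (40×10 mm) and disc (~59 mm) match the stud meant. Grasping it now.

```bash
cat >> h.py <<'E'
def Ry(deg):
    a=np.radians(deg); return np.array([[np.cos(a),np.sin(a),0],[np.sin(a),-np.cos(a),0],[0,0,-1]])
STUD=np.array([.4806,-.1163]); SLOT=np.array([.4181,-.1722])
E
python3 - <<'E'
from h import *
R=Ry(85.0)
bot.move_pose([*STUD,.29],R)
f0=bot.get_contact_force()
print(bot.movel([*STUD,.2085],velocity=.06,until_force=4),bot.get_eef_pos().round(4),(bot.get_contact_force()-f0).round(2))
bot.gripper_close(squeeze=45)
print("gap mm",bot.get_finger_gap()*88,(bot.get_contact_force()-f0).round(2),bot.get_torque().round(2))
d=cam("wrist"); cv2.imwrite("pics/w2.png",d["frame"])
print(bot.movel([*STUD,.282],velocity=.05,until_force=6),bot.get_eef_pos().round(4),(bot.get_contact_force()-f0).round(2),bot.get_finger_gap()*88)
d=cam("wrist"); cv2.imwrite("pics/w3.png",d["frame"]);d=cam("scene"); cv2.imwrite("pics/s3.png",cv2.resize(d["frame"][150:340,150:350],None,fx=3,fy=3))
print(bot.get_time())
E
```

```text
False [ 0.4807 -0.1164  0.2088] [-0.34 -1.18 -0.3 ]
gap mm 9.60123065791913 [ 0.24 -0.91 -0.64] [-0.06  0.13 -0.03]
False [ 0.4805 -0.1163  0.2818] [-0.38 -0.17 -2.75] 9.6667126124173
10.1917
```

View pics/w3.png

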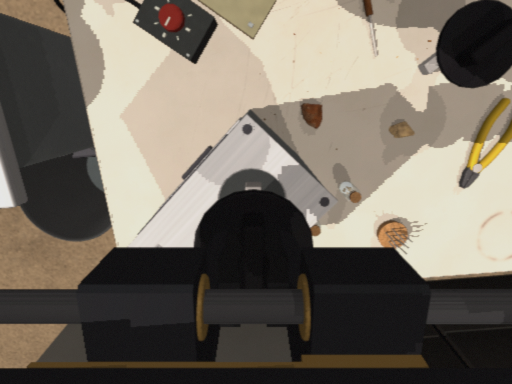

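View pics/s3.png

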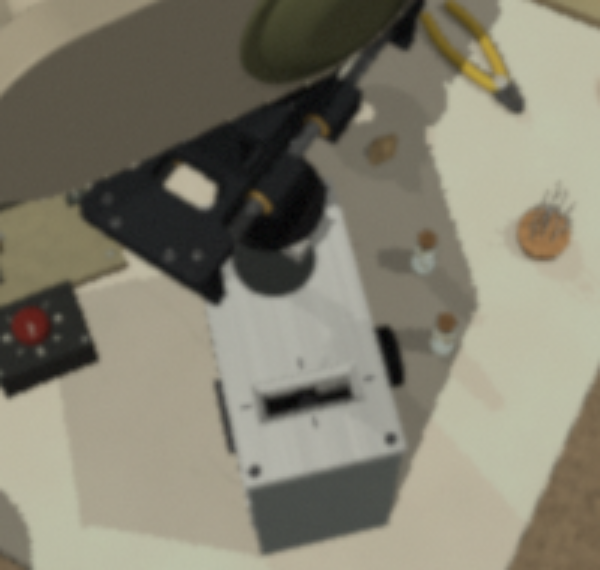

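The stud is in the jaws (gap 9.6 mm) and its foot is clear of the lid; the bore is seen empty at about (275,270) in the scene crop. Next I go to the slot, yaw 132°, and descend gently.

```bash
python3 - <<'E'
from h import *
R=Ry(132.0)
bot.movel([*SLOT,.285],R,velocity=.06)
print(bot.get_eef_pos().round(4),bot.get_time())
d=cam("wrist"); cv2.imwrite("pics/w4.png",d["frame"]);np.savez("w4.npz",**{k:d[k] for k in ["frame","z_map","R","t","K","c"]})
d=cam("scene"); cv2.imwrite("pics/s4.png",cv2.resize(d["frame"][190:340,190:310],None,fx=4,fy=4)); np.savez("s4.npz",**{k:d[k] for k in ["frame","z_map","R","t","K","c"]})
E
```

```text
[ 0.4182 -0.1721  0.285 ] 11.7417
```

View pics/w4.png

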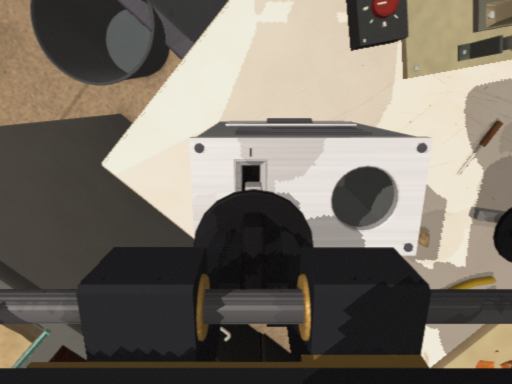

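View pics/s4.png

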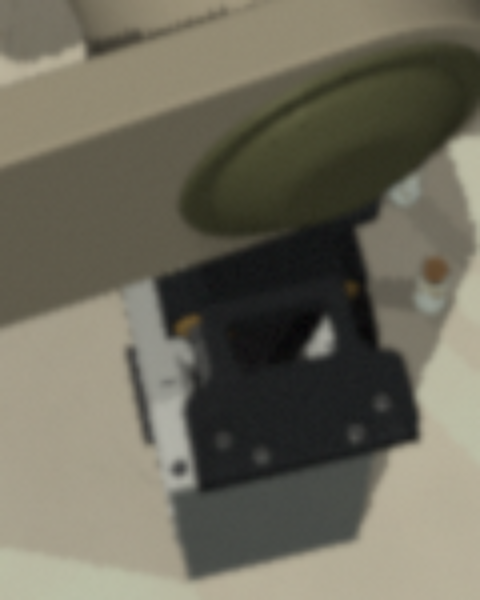

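```bash
python3 - <<'E'
from h import *
d=dict(np.load("w4.npz")); g=cv2.cvtColor(d["frame"],cv2.COLOR_BGR2GRAY)
cv2.imwrite("pics/w4c.png",cv2.resize(d["frame"][135:215,200:310],None,fx=7,fy=7,interpolation=cv2.INTER_CUBIC))
x=Ry(132)[:,0]; y=Ry(132)[:,1]; S=np.array([*SLOT,0])
for nm,p in [("foot end top",S+x*.022+[0,0,.2435]),("+5",S+x*.022+y*.005+[0,0,.2435]),("-5",S+x*.022-y*.005+[0,0,.2435]),("slot end",S+x*.025+[0,0,.2]),("bevel end",S+x*.029+[0,0,.2]),("bev L",S+x*.029+y*.011+[0,0,.2]),("bev R",S+x*.029-y*.011+[0,0,.2])]: print(nm,proj(d,p).round(1))
E
```

```text
foot end top [250.5 184.8]
+5 [259.  184.8]
-5 [242.  184.8]
slot end [251.  165.5]
bevel end [251. 160.]
bev L [266.4 159.9]
bev R [235.5 160. ]
```

View pics/w4c.png

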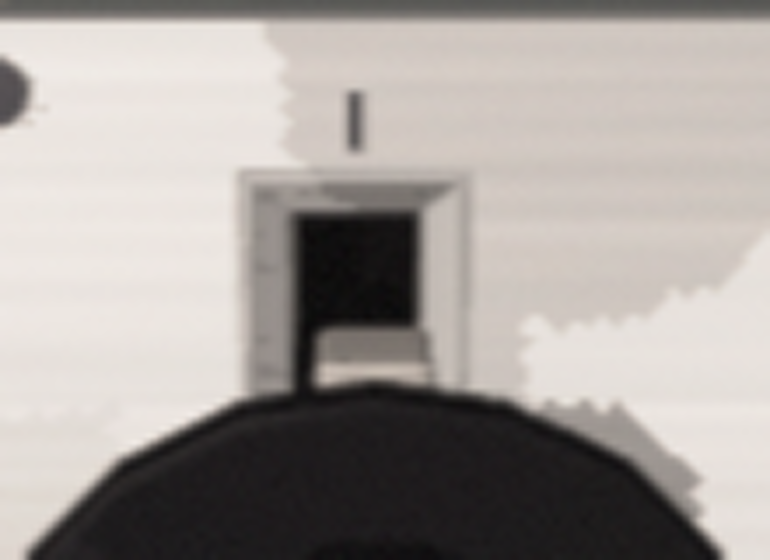

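In the close crop the foot's end is centred at column 253.4 and the slot at 250.7, so the foot sits about 1.6 mm off across the slot and about 1 mm short along it. I correct for that and descend.

```bash
python3 - <<'E'
from h import *
R=Ry(132.0); S=SLOT+(R[:,0]*.0009-R[:,1]*.0016)[:2]; np.save("S.npy",S); print(S)
bot.movel([*S,.285],R,velocity=.03); bot.wait(.2)
d=cam("wrist"); cv2.imwrite("pics/w5c.png",cv2.resize(d["frame"][135:215,200:310],None,fx=7,fy=7,interpolation=cv2.INTER_CUBIC))
f0=bot.get_contact_force(); np.save("f0.npy",f0); t0=bot.get_torque()
for z in (.255,.246,.240):   # foot .1995,.1905,.1845
    print(z,bot.movel([*S,z],R,velocity=.02,until_force=5),bot.get_eef_pos().round(4),(bot.get_contact_force()-f0).round(2),(bot.get_torque()-t0).round(2))
    if abs(bot.get_eef_pos()[2]-z)>.001: break
d=cam("wrist"); cv2.imwrite("pics/w6.png",d["frame"]); print(bot.get_time())
E
```

```text
[ 0.41630875 -0.17260178]
0.255 False [ 0.4163 -0.1726  0.2551] [ 0.65 -0.02 -0.2 ] [-0.02  0.08 -0.01]
0.246 False [ 0.4163 -0.1726  0.246 ] [ 0.12  0.3  -0.94] [0.04 0.01 0.03]
0.24 False [ 0.4163 -0.1726  0.2399] [ 0.69  0.6  -0.28] [ 0.08 -0.01 -0.  ]
15.0917
```

View pics/w5c.png

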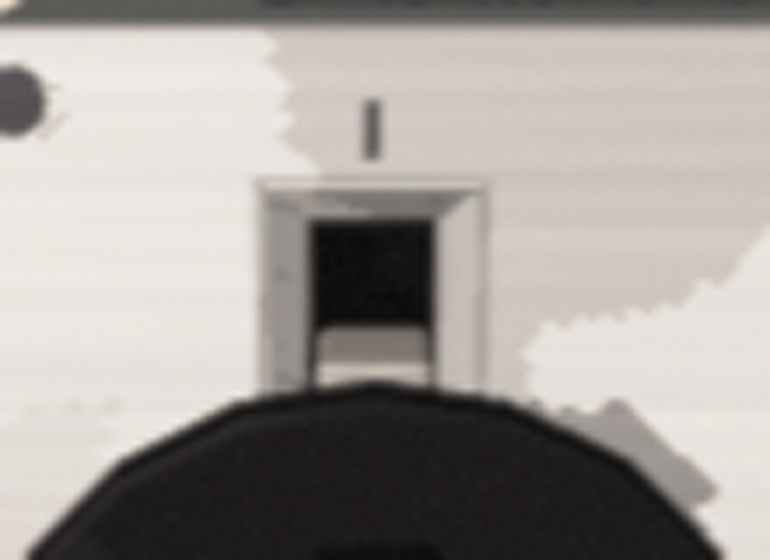

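View pics/w6.png

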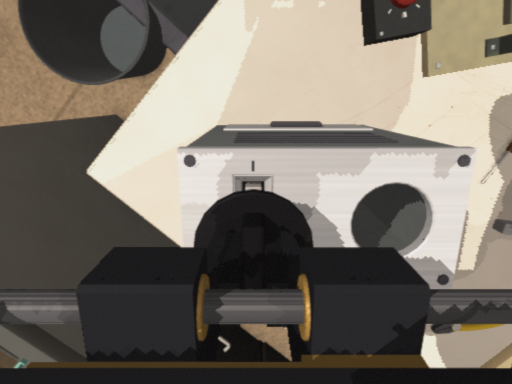

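The foot is in the slot with no contact force. Now I press gently in small steps, watching Fz.

```bash
python3 - <<'E'
from h import *
R=Ry(132.0); S=np.load("S.npy"); f0=np.load("f0.npy")
fz=lambda: np.mean([bot.get_contact_force()-f0 for _ in range(3)],0)
z=.240
while z>.2085:
    z-=.001
    h=bot.movel([*S,z],R,velocity=.008,until_force=7); bot.wait(.05); f=fz()
    print(round(z,4),h,bot.get_eef_pos()[2].round(4),f.round(1))
    if abs(f[2])>11.5 or h: break
print(bot.get_time(),bot.get_torque().round(2))
E
```

```text
0.239 False 0.239 [ 0.6 -1.  -0.5]
0.238 False 0.238 [0.7 0.6 0.2]
0.237 False 0.237 [-0.5  0.6 -0.1]
0.236 False 0.236 [ 0.8 -0.8  0.3]
0.235 False 0.235 [-0.3  0.1  0.6]
0.234 False 0.234 [ 0.7 -0.8  0.5]
0.233 False 0.2332 [1.2 0.2 2.2]
0.232 False 0.2321 [0.5 0.6 3.8]
0.231 False 0.231 [ 0.5 -0.1  2.8]
0.23 False 0.23 [ 1.2 -0.6  4.5]
0.229 False 0.229 [ 1.8 -0.8  4.5]
0.228 False 0.228 [0.3 0.8 5.1]
0.227 False 0.2271 [0.9 0.1 6.2]
0.226 False 0.2262 [0.5 0.8 6.9]
0.225 False 0.2252 [-0.1 -0.2  6.7]
0.224 False 0.2243 [0.3 1.1 7.5]
0.223 False 0.2234 [-0.6  1.2  7.8]
0.222 False 0.2228 [-0.9  0.7 11.8]
20.9417 [ 0.18  0.28 -0.  ]
```

It met the spring at TCP 0.2333 and the floor at about 0.2232 (11.8 N, bottomed). Now the quarter turn clockwise in small steps.

```bash
python3 - <<'E'
from h import *
S=np.load("S.npy"); f0=np.load("f0.npy")
def st(a):
    f=np.mean([bot.get_contact_force()-f0 for _ in range(3)],0); t=np.mean([bot.get_torque() for _ in range(3)],0); T=bot.get_tool_rot()
    print(a,"yaw",np.degrees(np.arctan2(T[1,0],T[0,0])).round(1),bot.get_eef_pos().round(4),f.round(1),t.round(2),bot.get_time()); return f,t
f,t0=st(0)
for a in list(range(10,91,10))+[91,92]:
    bot.move_pose([*S,.222],Ry(132-a)); f,t=st(a)
    if abs(t[2]-t0[2])>.25 or abs(f[2])>20 or np.hypot(*f[:2])>8: print("stop"); break
E
```

```text
0 yaw 132.0 [ 0.4165 -0.1727  0.2228] [-0.9  0.7 11.8] [ 0.18  0.28 -0.  ] 20.9417
10 yaw 122.0 [ 0.4167 -0.1728  0.2229] [ 0.1  1.2 10.8] [0.08 0.12 0.04] 21.2333
20 yaw 112.0 [ 0.4167 -0.1729  0.2229] [ 0.9  0.5 12.1] [ 0.01  0.   -0.  ] 21.525
30 yaw 102.0 [ 0.4167 -0.1729  0.2229] [-0.2 -0.2 11.6] [-0.06  0.09 -0.12] 21.8167
40 yaw 92.0 [ 0.4167 -0.1729  0.2229] [ 1.   0.1 11.4] [-0.06  0.1  -0.01] 22.1083
50 yaw 82.0 [ 0.4167 -0.1729  0.2229] [-0.1 -0.6 11.2] [-0.08  0.1  -0.03] 22.4
60 yaw 72.0 [ 0.4167 -0.1729  0.2229] [ 0.1  0.4 11. ] [-0.07  0.08 -0.01] 22.6917
70 yaw 62.0 [ 0.4168 -0.1729  0.2229] [ 1.4 -0.1 10.8] [-0.01  0.13 -0.01] 22.9833
80 yaw 52.0 [ 0.4167 -0.173   0.2229] [ 0.5  0.  10.6] [-0.05  0.11 -0.06] 23.275
90 yaw 42.0 [ 0.4168 -0.1729  0.2229] [ 0.2 -0.3 11.9] [-0.06  0.1   0.02] 23.5667
91 yaw 41.0 [ 0.4168 -0.173   0.2229] [-0.5  0.5 12.1] [-0.12  0.12 -0.05] 23.8167
92 yaw 40.0 [ 0.4168 -0.173   0.2229] [ 0.8  0.3 11.3] [-0.09  0.12  0.02] 24.0667
```

```bash
python3 - <<'E'
from h import *
S=np.load("S.npy"); f0=np.load("f0.npy"); R=Ry(41)
bot.move_pose([*S,.222],R)
z=.222
for _ in range(9):
    z+=.001; h=bot.movel([*S,z],R,velocity=.01,until_force=7); bot.wait(.05)
    f=np.mean([bot.get_contact_force()-f0 for _ in range(3)],0); print(round(z,4),h,bot.get_eef_pos().round(4),f.round(1),bot.get_torque().round(2))
    if h or f[2]<-3: break
print(bot.get_time(),bot.get_finger_gap()*88)
E
```

```text
0.223 False [ 0.4167 -0.1729  0.2235] [ 0.9 -0.9  7.9] [-0.21 -0.01 -0.02]
0.224 False [ 0.4167 -0.1729  0.2244] [ 0.3 -0.9  7.4] [-0.15 -0.05  0.02]
0.225 False [ 0.4166 -0.1729  0.2254] [ 1.4 -0.5  7.5] [-0.23 -0.07 -0.01]
0.226 False [ 0.4166 -0.1728  0.2263] [ 1.6 -1.1  5.8] [-0.23 -0.13 -0.08]
0.227 False [ 0.4165 -0.1728  0.2272] [ 1.7 -1.1  6.3] [-0.38 -0.19 -0.04]
0.228 False [ 0.4164 -0.1727  0.2281] [ 2.7 -1.9  5.9] [-0.41 -0.34  0.02]
0.229 False [ 0.4162 -0.1725  0.2285] [ 4.2 -1.5 -3.4] [-0.57 -0.6   0.02]
26.4167 9.540362578754088
```

It caught: at 5 mm above the floor the force reverses to −3.4 N, so the notch holds. I ease back to neutral, release and retreat upward.

```bash
python3 - <<'E'
from h import *
S=np.load("S.npy"); f0=np.load("f0.npy"); R=Ry(41)
bot.movel([*S,.2285],R,velocity=.01); bot.wait(.1); print((bot.get_contact_force()-f0).round(1))
bot.open(); print(bot.get_finger_gap(),(bot.get_contact_force()-f0).round(1))
print(bot.movel([*S,.30],R,velocity=.06,until_force=4),bot.get_eef_pos().round(3))
Rv=Ry(135); off=np.array([.0696,.0014,-.1462]); zc=Rv@np.array([-.272,0,.962])
p=np.array([.447,-.147,.2])-zc*.30-Rv@off-Rv[:,0]*.07
bot.move_pose(p,Rv); bot.wait(.3)
d=cam("wrist"); cv2.imwrite("pics/w7.png",d["frame"]); np.savez("w7.npz",**{k:d[k] for k in ["frame","z_map","R","t","K","c"]})
P=cloud(d); M=(P[...,2]>.233)&(P[...,2]<.26); M[220:]=0; M[:,:120]=0;M[:,365:]=0
Q=P[M]; print(M.sum(),cv2.minAreaRect((Q[:,:2]*1000).astype(np.float32)),np.median(Q,0))
D=(P[...,2]>.212)&(P[...,2]<.232); D[220:]=0; D[:,:120]=0;D[:,365:]=0; print("disc top z",np.median(P[D][:,2]),np.median(P[D],0))
print(bot.get_time())
E
```

```text
[ 2.5 -2.3  0. ]
1.0003578598903302 [-0.  -0.1  1.2]
False [ 0.416 -0.173  0.3  ]
807 ((416.3554382324219, -171.76368713378906), (39.795413970947266, 10.000944137573242), 41.021080017089844) [ 0.41663271 -0.17138707  0.24595594]
disc top z 0.2262211528933055 [ 0.41613974 -0.17004861  0.22622115]
31.0833
```

View pics/w7.png

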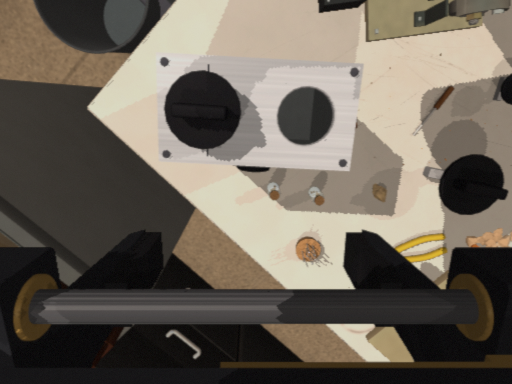

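The stud now stands over the slot at (203,110), with its wing along the cabinet's y (41.0° against 42.0°). The bore at (305,115) is empty and the bystanders have not moved. Disc top at 0.2262 puts the foot at 0.173, which is notch height.

```bash
python3 -c "
from h import *
print(bot.get_contact_force().round(1)); bot.hand_in(); print(bot.get_time())"
```

```text
[ 0.1 -0.2  0.3]
the job is handed in; nothing more can be done
the job is handed in; nothing more can be done
```

The lid is locked, and I handed the job in at about 31 s of robot time, with the gripper clear. I lifted the 60 mm stud out of its parking hole and put its foot through the slot. I pressed it until it bottomed at about 12 N, turned it about 91° clockwise and let it rise into the notch.

- **Fit in the slot:** before lowering, the wrist camera showed the foot about 1.6 mm off across the slot and 1 mm short along it. I corrected this, and it went in with no measurable contact force.
- **Catch:** the foot met the floor 10 mm below first spring contact. When let up, it caught 5 mm above the floor, and a light pull of about 3.4 N did not lift it out.
- **After release:** the wing lies at 41.0° against the slot's cross direction of 42.0°. The disc top is at 226 mm, which puts the foot at about 173 mm, 5 mm above the floor.
- **Surroundings:** the bystanders in the last wrist view, which shows most but not all of them, look where they were, and the tool reads no contact.
- **Not checked:** I did not turn the stud on to feel the end stop past 90°. I went to 92° without meeting it, then came back to 91° before letting it up.

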